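Take the pellet die apart into its cleaning tray

ROBOT

A 6-joint arm with a two-finger parallel gripper is mounted at the origin on a cart in front of the work surface, level with it; the furniture and walls round the work are solid. World frame = base frame: x ahead of the robot, y to its left, z up, the work surface at z = 0. Lengths are in m, angles in rad, forces in N, time in s.
With the tool pointing down it reaches from about 0.325 to 0.775 m from the base axis. Payload 9.3 kg.
Tool frame: the origin (TCP) lies between the finger pads; the fingertips stand env.tcp_to_tips ahead of it and the grasp point (between the pads) lies 6 mm ahead of it (env.tcp_to_tips is the distance from the TCP to the fingertips, in m); z points along the fingers, y is the line along which they close (so a half turn about z gives the same grasp; the last joint's range is limited). The gripper opens to 85 mm and grips with 20 to 120 N. Pads are 22 mm wide; open, the fingers measure 114 mm over their backs; the gripper's body (76 mm by 85 mm) begins 54 mm behind the grasp point. The pads swing forward as they close: fully open they stand 13 mm farther back than shut.
Start: joints at [1.15, 0.259, 0.021, 1.334, 0, 1.418], TCP at [0.146, 0.53, 0.256] pointing down, gripper open.
Joint ranges: [-3.04, 3.04], [-0.91, 1.82], [-1.04, 1.36], [-1.92, 1.95], [-1.52, 1.45], [-3.14, 3.14]. Speed limits (rad/s): [2.22, 2.22, 2.79, 3.14, 3.14, 3.14].

INTERFACE

Orientations are given as a unit quaternion [x, y, z, w].
In Python, from station import env gives the robot as it stands.
- The arm moves only by the tool play_rows, never from a script. Its argument "increments" is one flat list of numbers, 4 for each row, row after row: the shift along the tool's x, y, z as a fraction of full scale, then the turn about the tool's z as a fraction of full scale. In form: [x, y, z, twist, x, y, z, twist, ...]. A call has 1 to 8 rows; each row is the pose to reach, as a shift and turn from the pose commanded when the call began, along the tool's axes at that moment, turning the shorter way round; what a row does not reach only later rows make up. Full scale, the value 1, is 20 cm for a shift and 180 degrees for a turn. A row lasts 1/10 s, in which the tool goes at most 50 mm and 8.59 degrees, less where a joint would pass 70% of its speed; a pose out of reach is approached as far as the arm can. A call with a number of a shift or a turn outside -1 to 1 is refused whole. A call with a gripper value outside its range is refused whole. "gripper" is the closure, from -1 (fully open) to 1 (shut), set as the call begins (left out, the last holds). The fingers move at their own pace and stop on an object; the grip force is fixed at half the most. Time passes only in rows, so rows that repeat a pose let the fingers close. It gives the time, the measured TCP pose, the force, the opening and the grip force at its end, in the units of the state.
- env.observe(): the state, without advancing time (a new reading comes with each control period).
- env.snapshot(name): name is "scene" or "top"; returns (picture, depth): 384x512x3 uint8, blue, green, red; 384x512 float32, m along the optical axis (not along the pixel's ray), 0 where there is no reading.
- env.calibration(name): a dict with "camera_matrix" (3x3 intrinsics, pixels), "D" ([k1, k2, p1, p2, k3] as OpenCV has them; the pictures are not rectified), "R" (3x3) and "t" (3): a world point X has camera coordinates R X + t. Camera axes: x right, y down, z forward; pixel columns grow to the right and rows downward; lengths in m; the calibration is good to about 2 mm. A picture is of the moment at which its call begins. calibration takes no time and is no camera call.
- env.finish_job(): hands the job in; it is judged then, once.
Trained networks look in the newest picture that a camera, given by its name, has taken for a name from the list of things; names that differ only in an ending like _2 or _b are one class to them, and where a whole thing is asked for, a point or a joint stands for the part that bears it (a point fixed in the world has none). Each returns a list of dicts, best first, with "confidence" (0 to 1); they miss things now and then, are a little off and sometimes report something else, mostly with a low value. They report only what shows in the picture. A call takes as long as a camera call. They do not tell look-alikes from the thing itself.
- env.cut_out(camera, name): "mask" (384x512 bool, what is visible of it).
- env.tip_of(camera, name): "centre" ([x, y, z] in m, in world coordinates, good to about 4 mm: a listed point, or the origin of a listed thing).
The state is a dict: "t": time; "joint_pos": joint angles; "qd": joint speeds; "tau": joint torques, N m; "eef_pos": TCP position; "eef_rot": TCP orientation; "wrist_force": force on the tool from outside, world axes, zero at the start; "moment": the same for the moment, N m; "grip_width": opening from 0.0 (shut) to 1.0 (fully open); "finger_force": force on a finger pad.
Only numpy, scipy, OpenCV 4.12 (cv2) and the standard library are available. Lean on these libraries where they do the work, as an engineer would, in place of code of your own. Each camera call takes 0.05 s, during which the arm holds its last target. There are 200 camera calls.

TASK

The pellet-press die stands assembled on the bench. Take it apart from the top down, seating each part upright in its own nest in the cleaning tray before you lift the next: the plunger stem-down in the flared socket, the brass stop ring over the pointed post, the plain steel die body in the smaller round dish and the dark base with the hose nipple in the larger round dish. Let no part tip over, and leave the brown bottle and the small glass beaker standing where they are.

Things in the scene. Friction and masses are not known exactly. Their poses are not given: they have to be found in the camera images.
- plunger_head (a point): Plunger, top of the stack: bright steel, head 28 mm wide, 24 mm high with a dark band; stem below 20 mm wide, 54 mm long; 0.22 kg. Point: centre of the head, 66 mm above the stem's lower end; z up. The head rests on the stop ring; the stem passes loosely (1.5 mm play) through it and 38 mm into the die body; draw it 54 mm straight up. Grip the head.
- ring_mid (a point): Brass stop ring under the plunger's head: 39 mm outside, bore 23 mm, 16 mm high, 0.11 kg. Point: its centre, 8 mm above its underside; z up. It lies loose on the flat top of the die body, with the plunger's stem through it.
- body_mid (a point): Die body, a bright steel cylinder, 50 mm outside, through bore 23 mm, 50 mm high, about 0.6 kg. Point: its centre, 25 mm above its underside; z up. It stands on the base, loosely round the base's spigot (8 mm high, 1.5 mm play): lift it straight up.
- base_mid (a point): Die base, on the bench: dark steel disc 62 mm wide, 24 mm high, on top a spigot 20 mm wide, 8 mm high; about 0.55 kg. Point: on its axis, half-way up the disc, 12 mm above its underside; z up. A brass hose nipple, 6 to 10 mm thick, 15 mm above the underside, sticks out 16 mm along its own -x: grip the disc along its y axis.
- nest_plunger: White socket for the plunger, fixed in the tray: foot 64 mm wide, tube 44 mm high, 34 mm wide and flared to 54 mm at the mouth. Bore 25 mm, widening to about 45 mm over the top 16 mm; bore floor 6 mm above the origin. Origin: centre of underside, z up. With the plunger seated its head's centre is 72 mm above the origin.
- nest_ring: White post for the stop ring, fixed in the tray: round foot 54 mm wide and 6 mm thick; post in its middle 18 mm wide up to 20 mm above the origin, tapering to 6 mm at its top at 38 mm. Origin: centre of underside, z up. With the ring lying on the foot, post through its bore, the ring's centre is 14 mm above the origin.
- nest_body: For the die body, fixed in the tray: the smaller of two shallow round white dishes with blue lining, 72 mm outside, 62 mm inside, rim 9 mm high, inner floor 3 mm above the origin. Origin: centre of underside, z up. With the die body seated its centre is 28 mm above the origin.
- nest_base: For the base: the larger white dish with blue lining, 84 mm outside, 74 mm inside, rim 8 mm high, inner floor 3 mm above the origin (centre of underside, z up). Base seated: its point is 15 mm above the origin; the nipple clears the rim and may point any way. The four nests stand about 140 mm apart, in any arrangement, in a fixed square grey tray, 272 mm wide, rim 23 mm high.
- amber_mid (a point): Bystander: small brown plastic bottle with a black cap, 40 mm wide and 82 mm high, standing loose on the bench near the die. Point: half-way up on its axis, z up.
- beaker_mid (a point): Bystander: small glass beaker, 53 mm wide (59 mm over the spout) and 61 mm high, standing loose on the bench near the die. Point: half-way up on its axis, z up.
Mind the look-alikes: they are no part of the job. What is shaped like the part that bears plunger_head but blue or purple is not meant.

How it is judged:
On the way, in this order (a step that is already met when the one before it is completed fails the run):
1. first the plunger is seated in its nest (horizontal distance between plunger_head and nest_plunger below 0.01 m and z of plunger_head in the frame of nest_plunger between 0.068 and 0.076 m and angle between plunger_head's own z axis and vertical below 0.12 rad), for 0.2 s.
2. then the stop ring is seated in its nest (horizontal distance between ring_mid and nest_ring below 0.01 m and z of ring_mid in the frame of nest_ring between 0.01 and 0.018 m and angle between ring_mid's own z axis and vertical below 0.12 rad), for 0.2 s.
3. then the die body is seated in its nest (horizontal distance between body_mid and nest_body below 0.01 m and z of body_mid in the frame of nest_body between 0.024 and 0.032 m and angle between body_mid's own z axis and vertical below 0.12 rad), for 0.2 s.
At the end, for the whole second after the job is handed in: Plunger, stop ring, die body and base each stand at rest in their own nest: within 10 mm sideways of its axis, seated on its floor (height within 4 mm) and upright within 0.12 rad; all released (all of step 1 and all of step 2 and all of step 3 and linear speed of each of plunger, stop_ring, die_body, die_base below 0.02 m/s and horizontal distance between base_mid and nest_base below 0.01 m and z of base_mid in the frame of nest_base between 0.011 and 0.019 m and angle between base_mid's own z axis and vertical below 0.12 rad); the robot touches nothing.
It fails at once if a part of the die tips over (leans by more than 0.7 rad) (angle between any of plunger_head, ring_mid, body_mid, base_mid's own z axis and vertical above 0.7 rad).
It fails at once if the brown bottle or the beaker is shifted by more than 25 mm or tipped by more than 0.4 rad (distance of any of amber_mid, beaker_mid from where it was at the start of the episode above 0.025 m or angle between any of amber_mid, beaker_mid's own z axis and vertical above 0.4 rad).
It also fails if it takes over 128 s, if anything falls off the work surface, if the arm or the gripper's body presses on something with over 40 N, if the wrist force passes 120 N, or if a joint passes its speed limit or range.

## Working session

There is one attempt and no reset: what is moved stays moved. The work goes in short steps, Python scripts to look and compute and a tool call to move; the robot and the scene stay as the last step left them, time stands still between calls to the robot, and variables do not carry over. Pictures are saved under pics/ and viewed, at most 14 in all, crops included, and the job is handed in when it is done.

Besides the shell and the picture viewer there is one more tool, called by a JSON object that holds its "api" and its "payload", one argument or row to a line. play_rows: Moves the arm, as the interface text tells. Shift numbers are shares of 20 cm and turn numbers shares of 180 degrees, none past 1 either way. Its arguments: {"type":"object","properties":{"increments":{"type":"array","items":{"type":"number"}},"gripper":{"type":"number"}},"required":["increments"]}

```bash
mkdir -p pics; cat > h.py <<'E'
import numpy as np, cv2
from station import env
N=["plunger_head","ring_mid","body_mid","base_mid","nest_plunger","nest_ring","nest_body","nest_base","amber_mid","beaker_mid"]
def proj(c,X):
    k=env.calibration(c); return cv2.projectPoints(np.array(X,float).reshape(-1,3),cv2.Rodrigues(np.array(k["R"]))[0],np.array(k["t"],float),np.array(k["camera_matrix"]),np.array(k["D"]))[0].reshape(-1,2)
def cloud(c,d):
    k=env.calibration(c); h,w=d.shape; u,v=np.meshgrid(np.arange(w),np.arange(h))
    n=cv2.undistortPoints(np.stack([u,v],-1).reshape(-1,1,2).astype(np.float64),np.array(k["camera_matrix"]),np.array(k["D"])).reshape(h,w,2)
    P=np.dstack([n*d[...,None],d]); return (P-np.array(k["t"]))@np.array(k["R"])
E
python3 - <<'E'
from h import *
print(env.tcp_to_tips); o=env.observe(); print(o["t"],o["eef_pos"],o["eef_rot"],o["wrist_force"])
for c in ["scene","top"]:
    p,d=env.snapshot(c); np.savez(f"{c}0.npz",p=p,d=d); cv2.imwrite(f"pics/{c}0.png",p)
    for n in N:
        print(c,n,[(np.round(r["centre"],4).tolist(),round(r["confidence"],2),proj(c,r["centre"]).round().tolist()[0]) for r in env.tip_of(c,n)[:3]])
E
```

```text
0.025
0.0 [0.1454353  0.53015929 0.25565828] [ 1.33496543e-01  9.91049050e-01 -6.50912090e-04 -1.71633299e-04] [1.10865162 0.28858961 0.21477691]
scene plunger_head [([0.6231, -0.2383, 0.1011], 0.72, [340.0, 211.0]), ([0.5242, -0.2197, 0.0678], 0.71, [316.0, 248.0]), ([0.6714, -0.3388, 0.0668], 0.63, [384.0, 221.0])]
scene ring_mid [([0.6171, -0.2363, 0.084], 0.62, [337.0, 218.0]), ([0.4319, -0.3404, 0.04], 0.46, [353.0, 307.0])]
scene body_mid [([0.6183, -0.2388, 0.053], 0.74, [337.0, 226.0])]
scene base_mid [([0.6202, -0.2391, 0.0126], 0.75, [335.0, 235.0])]
scene nest_plunger [([0.4251, 0.2211, 0.0048], 0.73, [137.0, 230.0])]
scene nest_ring [([0.5708, 0.2381, 0.0017], 0.55, [163.0, 191.0])]
scene nest_body [([0.5866, 0.1056, 0.0061], 0.94, [208.0, 202.0])]
scene nest_base [([0.4506, 0.0785, 0.0063], 0.75, [191.0, 242.0])]
scene amber_mid [([0.4313, -0.3372, 0.0418], 0.64, [351.0, 306.0]), ([0.5868, 0.104, 0.0041], 0.64, [209.0, 202.0])]
scene beaker_mid [([0.4798, -0.1379, 0.0259], 0.96, [275.0, 260.0]), ([0.567, 0.2382, 0.0036], 0.28, [162.0, 192.0])]
top plunger_head [([0.6124, -0.3354, 0.062], 0.72, [369.0, 162.0]), ([0.673, -0.3402, 0.0688], 0.62, [371.0, 138.0]), ([0.6216, -0.2405, 0.1017], 0.51, [335.0, 156.0])]
top ring_mid [([0.619, -0.2403, 0.0793], 0.65, [333.0, 159.0]), ([0.5728, 0.2345, 0.0027], 0.56, [150.0, 183.0])]
top body_mid [([0.6167, -0.2385, 0.0515], 0.5, [330.0, 162.0])]
top base_mid [([0.6226, -0.2414, 0.0111], 0.49, [328.0, 162.0])]
top nest_plunger [([0.421, 0.2168, 0.0027], 0.6, [155.0, 240.0])]
top nest_ring [([0.5688, 0.2372, 0.0015], 0.54, [149.0, 184.0])]
top nest_body [([0.5834, 0.0994, 0.003], 0.84, [201.0, 178.0]), ([0.6228, -0.2396, 0.0517], 0.32, [330.0, 159.0])]
top nest_base [([0.4524, 0.0744, 0.0025], 0.69, [210.0, 227.0])]
top amber_mid [([0.4311, -0.3406, 0.0408], 0.73, [372.0, 234.0])]
top beaker_mid [([0.4779, -0.1375, 0.0305], 0.67, [291.0, 216.0])]
```

```bash
python3 - <<'E'
from h import *
from scipy.optimize import least_squares
a=cv2.imread("pics/top0.png"); cv2.imwrite("pics/t.png",cv2.resize(a,(800,600)))
s=cv2.imread("pics/scene0.png"); cv2.imwrite("pics/s.png",cv2.resize(s[150:330,230:430],None,fx=3.3,fy=3.3,interpolation=cv2.INTER_CUBIC))
cl={}
for c in ["scene","top"]:
    z=np.load(f"{c}0.npz"); P=cloud(c,z["d"]).reshape(-1,3); P=P[z["d"].ravel()>0]; cl[c]=P
    def fit(c0,r,zl,zh,out,w=.008):
        x0=np.array(c0); 
        for _ in range(4):
            D=np.hypot(*(P[:,:2]-x0).T); m=(abs(D-r)<w)&(P[:,2]>zl)&(P[:,2]<zh); Q=P[m]
            if len(Q)<8: print(c,out,"few",len(Q)); return
            x0=least_squares(lambda x:np.hypot(Q[:,0]-x[0],Q[:,1]-x[1])-r,x0,loss="soft_l1",f_scale=.001).x
        print(c,out,x0.round(4),len(Q))
    S=(.621,-.239)
    fit(S,.014,.092,.112,"head"); fit(S,.0195,.076,.088,"ring"); fit(S,.025,.03,.071,"body"); fit(S,.031,.004,.021,"base")
    # nests: centroid of above-tray points, annular
    for n,x,r,zl,zh in [("np",(.422,.218),.0265,.036,.06),("nr",(.570,.237),.009,.012,.026),("nb",(.585,.102),.0335,.0075,.02),("nB",(.4515,.0765),.0395,.0065,.02)]:
        fit(x,r,zl,zh,n)
    for x in [(.622,-.239),(.5242,-.2197),(.672,-.34),(.6124,-.3354)]:
        D=np.hypot(*(P[:,:2]-np.array(x)).T); Q=P[D<.012]; print(x,"top z",np.percentile(Q[:,2],95).round(4))
    for x in [(.422,.218),(.57,.237),(.585,.102),(.4515,.0765)]:
        D=np.hypot(*(P[:,:2]-np.array(x)).T); print("nest z",np.percentile(P[D<.025][:,2],[3,50,97]).round(4))
E
```

```text
scene head [ 0.6198 -0.2405] 92
scene ring [ 0.6204 -0.2406] 72
scene body [ 0.6203 -0.2402] 227
scene base [ 0.6197 -0.2399] 106
scene np [0.4187 0.2134] 166
scene nr [0.5694 0.2358] 25
scene nb [0.5812 0.1013] 166
scene nB [0.4498 0.0761] 283
(0.622, -0.239) top z 0.1153
(0.5242, -0.2197) top z 0.0785
(0.672, -0.34) top z 0.0786
(0.6124, -0.3354) top z 0.0787
nest z [0.006  0.0289 0.0482]
nest z [0.0049 0.0096 0.0398]
nest z [0.0029 0.0067 0.0097]
nest z [0.0036 0.0065 0.0097]
top head [ 0.6202 -0.24  ] 53
top ring [ 0.6205 -0.2408] 40
top body [ 0.6207 -0.2402] 80
top base [ 0.6201 -0.2401] 48
top np [0.4232 0.2134] 182
top nr [0.5692 0.2399] 25
top nb [0.5829 0.1033] 240
top nB [0.4519 0.0787] 324
(0.622, -0.239) top z 0.1158
(0.5242, -0.2197) top z 0.0792
(0.672, -0.34) top z 0.0788
(0.6124, -0.3354) top z 0.0801
nest z [0.0066 0.0374 0.0495]
nest z [0.0056 0.0106 0.0388]
nest z [0.0038 0.0073 0.0112]
nest z [0.0037 0.0077 0.011 ]
```

View pics/t.png

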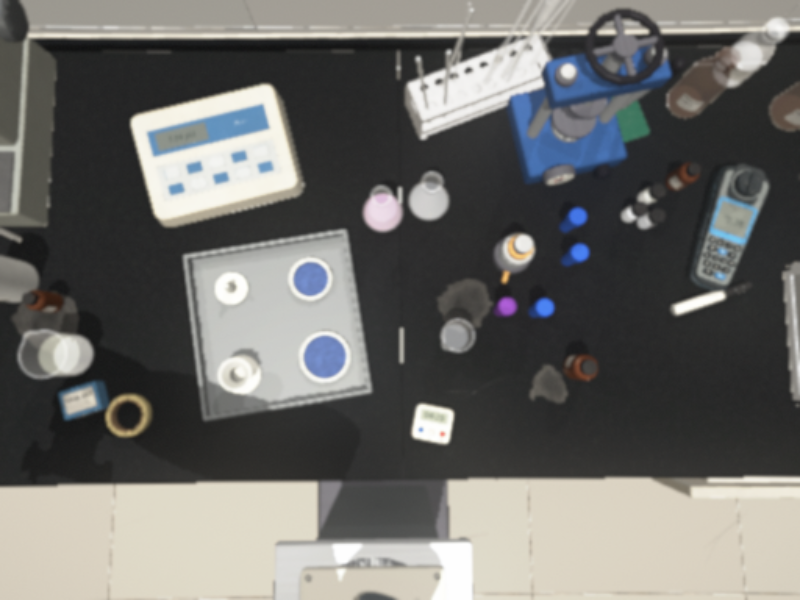

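View pics/s.png

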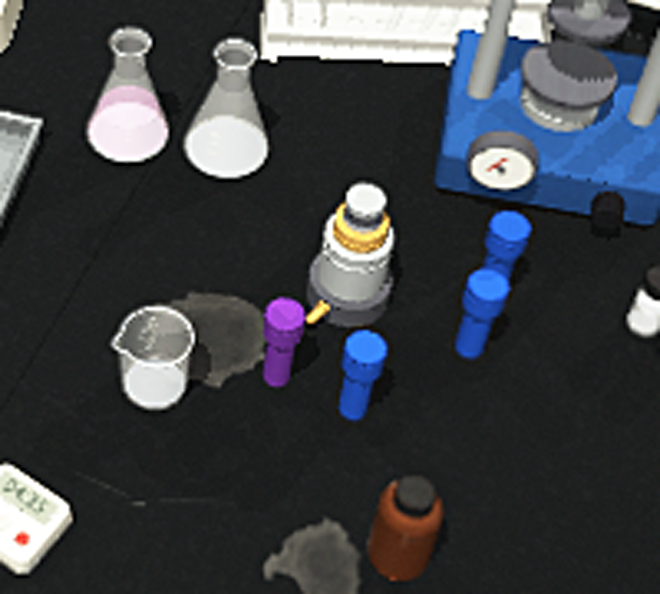

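The assembled stack is at top px (516,243), which is scene crop (365,200): bright plunger head, brass ring, steel body, dark base with its nipple pointing towards the robot. The look-alike plungers stand separately: purple at top (507,307) and blue at (543,307), (578,253) and (577,217). The bright steel one on the stack fits the description (its top is at z≈0.115), and the enlarged crop confirms it. The nests are at top px: ring (231,288), body (310,278), base (325,356), plunger (238,374).

{"api": "play_rows", "payload": {
  "increments": [-0.2,-0.19,0,0,-0.4,-0.38,0,0,-0.6,-0.57,0,0,-0.83,-0.77,0,0,-0.83,-0.77,0,0],
  "gripper": 1
}}

```text
t: 1.6
eef_pos: [0.2658, 0.3354, 0.2565]
eef_rot: [0.134, 0.991, -0.0, 0.0]
wrist_force: [0.7, -0.2, -0.1]
grip_width: 0.143
finger_force: 0.0
```

{"api": "play_rows", "payload": {
  "increments": [-0.2,-0.19,0,0,-0.4,-0.38,0,0,-0.6,-0.57,0,0,-0.83,-0.77,0,0,-0.83,-0.77,0,0]
}}

```text
t: 2.1
eef_pos: [0.3856, 0.1428, 0.2565]
eef_rot: [0.135, 0.991, -0.0, 0.0]
wrist_force: [-0.8, 0.8, 0.3]
grip_width: 0.003
finger_force: 0.0
```

```bash
python3 - <<'E'
from h import *
print(env.tcp_to_tips); o=env.observe(); print(o["t"],o["eef_pos"],o["eef_rot"],o["grip_width"])
# refine dishes: blue lining ellipse and white outline masks per camera
for c in ["top","scene"]:
    z=np.load(f"{c}0.npz"); p=z["p"]; P=cloud(c,z["d"])
    b,g,r=[p[...,i].astype(int) for i in range(3)]
    k=env.calibration(c); K=np.array(k["camera_matrix"]);R=np.array(k["R"]);t=np.array(k["t"])
    def onplane(uv,h):
        n=cv2.undistortPoints(np.array(uv,float).reshape(-1,1,2),K,np.array(k["D"])).reshape(-1,2)
        d=np.c_[n,np.ones(len(n))]@R; C=-R.T@t; return C+d*((h-C[2])/d[:,2])[:,None]
    for n,x,h in [("nb",(.5825,.1025),.003),("nB",(.451,.077),.003)]:
        m=(b>r+35)&(b>g+20); near=np.hypot(P[...,0]-x[0],P[...,1]-x[1])<.045
        ct,_=cv2.findContours((m&near).astype(np.uint8),cv2.RETR_EXTERNAL,cv2.CHAIN_APPROX_NONE)
        q=onplane(max(ct,key=cv2.contourArea).reshape(-1,2),h+.002)
        (cx,cy),ra=cv2.minEnclosingCircle((q[:,:2]*1000).astype(np.float32)); print(c,n,round(cx,1),round(cy,1),round(ra,1),"mean",(q[:,:2].mean(0)*1000).round(1))
    # pointed post tip & flare mouth centroids
    D=np.hypot(P[...,0]-.57,P[...,1]-.238); m=(D<.025)&(P[...,2]>.022); print(c,"post",(P[m].mean(0)*1000).round(1),m.sum())
    D=np.hypot(P[...,0]-.421,P[...,1]-.2145); m=(D<.04)&(P[...,2]>.04); q=P[m]*1000
    print(c,"mouth ext",q.min(0).round(1),q.max(0).round(1),m.sum())
    for x,rad in [((.66,-.07),.045),((.67,-.04),.05)]:
        D=np.hypot(P[...,0]-x[0],P[...,1]-x[1]); print("flask",np.percentile(P[D<rad][:,2],99).round(3))
E
```

```text
0.025
2.1 [0.38559475 0.14277017 0.25646871] [ 1.34659556e-01  9.90891793e-01 -1.28274971e-04  4.92499172e-04] 0.0030988913847101833
top nb 583.8 104.8 28.5 mean [584.1 104.9]
top nB 451.5 80.1 34.8 mean [451.3  80.2]
top post [567.4 236.7  33.2] 38
top mouth ext [399.9 193.8  40.3] [449.7 244.1  51.6] 203
flask 0.049
flask 0.108
scene nb 585.1 104.8 29.6 mean [585.5 105.1]
scene nB 452.6 79.5 36.1 mean [453.1  80.1]
scene post [565.6 233.2  31.8] 34
scene mouth ext [397.7 192.8  40.1] [448.3 243.9  50.2] 155
flask 0.053
flask 0.107
```

{"api": "play_rows", "payload": {
  "increments": [-0.2,-0.19,0,0,-0.4,-0.38,0,0,-0.6,-0.57,0,0,-0.82,-0.766,0,0],
  "gripper": -1
}}

```text
t: 2.5
eef_pos: [0.4893, -0.0271, 0.2565]
eef_rot: [0.134, 0.991, 0.0, 0.0]
wrist_force: [1.0, 1.3, 0.1]
grip_width: 0.675
finger_force: 0.0
```

{"api": "play_rows", "payload": {
  "increments": [-0.2,-0.19,0,0,-0.4,-0.38,0,0,-0.6,-0.57,0,0,-0.75,-0.7,0,0,-0.82,-0.766,0,0,-0.82,-0.766,0.15,0,-0.82,-0.766,0.28,0,-0.82,-0.766,0.28,0]
}}

```text
t: 3.3
eef_pos: [0.6049, -0.2158, 0.1965]
eef_rot: [0.134, 0.991, 0.001, -0.003]
wrist_force: [-0.3, 0.6, -0.8]
grip_width: 1.002
finger_force: 0.0
```

```bash
cat >> h.py <<'E'
from scipy.spatial.transform import Rotation as Ro
def go(X,yaw=0):
    """print tool-frame increments (full-scale units) from the measured pose to world X"""
    o=env.observe(); d=np.array(X)-o["eef_pos"]; R=Ro.from_quat(o["eef_rot"]); print("t",round(o["t"],2),"pos",np.round(o["eef_pos"],4),"yaxis",np.degrees(np.arctan2(*R.as_matrix()[[1,0],1])).round(1),"inc",(R.inv().apply(d)/.2).round(3),"grip",round(o["grip_width"],3),"F",np.round(o["wrist_force"],1))
E
python3 - <<'E'
from h import *
go([.6203,-.2402,.116])
print(env.observe()["joint_pos"])
E
```

```text
t 3.3 pos [ 0.6049 -0.2158  0.1965] yaxis 74.6 inc [-0.109 -0.098  0.402] grip 1.002 F [-0.3  0.6 -0.8]
[-4.73244394e-01  4.41255798e-01  1.44865485e-01  1.28090370e+00
 -8.62199225e-06 -2.04935615e-01]
```

{"api": "play_rows", "payload": {
  "increments": [-0.109,-0.098,0,0,-0.109,-0.098,0,0,-0.109,-0.098,0,0,-0.109,-0.098,0,0]
}}

```text
t: 3.7
eef_pos: [0.6221, -0.2404, 0.2012]
eef_rot: [0.133, 0.991, -0.0, 0.0]
wrist_force: [-0.1, 0.1, -0.1]
grip_width: 1.0
finger_force: 0.0
```

```bash
python3 - <<'E'
from h import *
go([.6203,-.2402,.116])
p,d=env.snapshot("scene"); cv2.imwrite("pics/a.png",cv2.resize(p[130:280,260:420],None,fx=4,fy=4))
E
```

```text
t 3.7 pos [ 0.6221 -0.2404  0.2012] yaxis 74.7 inc [ 0.009 -0.001  0.426] grip 1.0 F [-0.1  0.1 -0.1]
```

View pics/a.png

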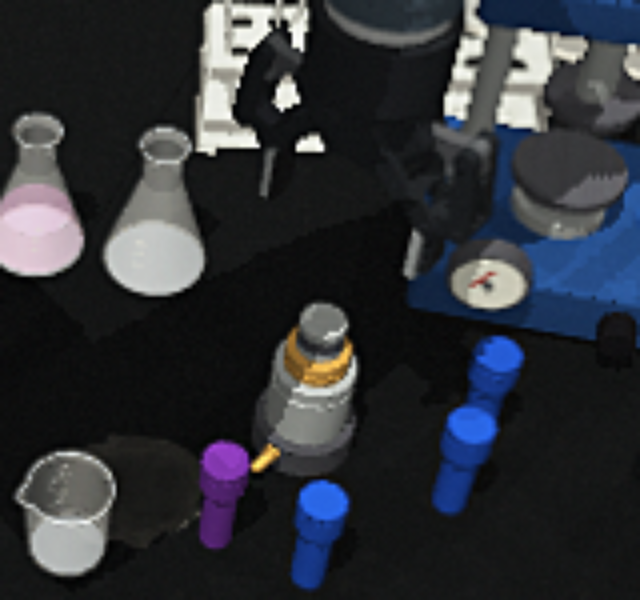

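The gripper straddles the stack at crop (325,320), and its fingers line up perpendicular to the nipple at (265,458). Next I descend and grip the plunger head.

{"api": "play_rows", "payload": {
  "increments": [0.009,0,0.1,0,0.009,0,0.2,0,0.009,0,0.3,0,0.009,0,0.38,0,0.009,0,0.426,0,0.009,0,0.426,0,0.009,0,0.426,0]
}}

```text
t: 4.45
eef_pos: [0.6206, -0.2403, 0.1159]
eef_rot: [0.133, 0.991, -0.0, 0.0]
wrist_force: [-0.3, -0.4, -0.5]
grip_width: 1.002
finger_force: 0.0
```

{"api": "play_rows", "payload": {
  "increments": [0,0,0,0,0,0,0,0,0,0,0,0,0,0,0,0,0,0,0,0,0,0,0,0,0,0,0,0,0,0,0,0],
  "gripper": 1
}}

```text
t: 5.25
eef_pos: [0.6206, -0.2402, 0.1156]
eef_rot: [0.133, 0.991, 0.0, 0.0]
wrist_force: [0.4, 2.6, 6.1]
grip_width: 0.295
finger_force: 58.7
```

```bash
python3 - <<'E'
from h import *
go([.6203,-.2402,.116])
p,d=env.snapshot("scene"); P=cloud("scene",d); cv2.imwrite("pics/b.png",cv2.resize(p[150:270,280:400],None,fx=5,fy=5))
E
```

```text
t 5.25 pos [ 0.6206 -0.2402  0.1156] yaxis 74.7 inc [ 0.001 -0.    -0.002] grip 0.295 F [0.4 2.6 6.1]
```

View pics/b.png

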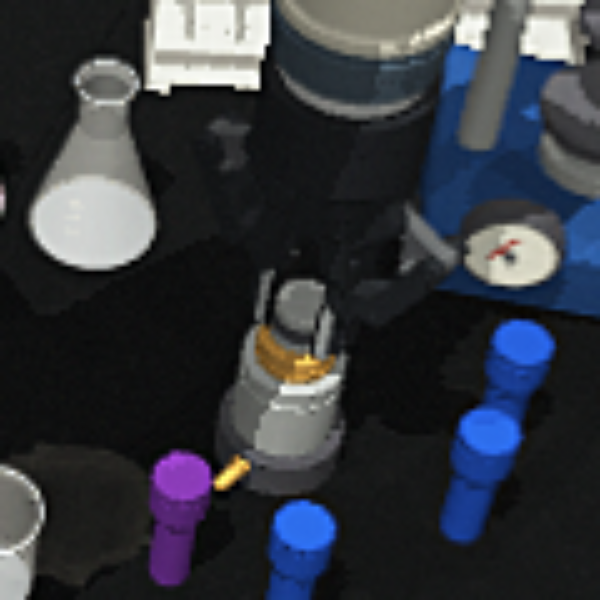

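The fingertips hold the head just above the ring, at crop (265,295) and (325,330). Next I draw it straight up.

{"api": "play_rows", "payload": {
  "increments": [0,0,-0.03,0,0,0,-0.08,0,0,0,-0.15,0,0,0,-0.25,0,0,0,-0.37,0,0,0,-0.5,0,0,0,-0.65,0,0,0,-0.72,0]
}}

```text
t: 6.1
eef_pos: [0.6207, -0.2407, 0.2625]
eef_rot: [0.134, 0.991, -0.001, 0.002]
wrist_force: [-0.2, 0.3, -2.1]
grip_width: 0.29
finger_force: 59.0
```

```bash
python3 - <<'E'
from h import *
go([.4243,.2185,.2])
p,d=env.snapshot("scene"); P=cloud("scene",d); cv2.imwrite("pics/c.png",cv2.resize(p[120:270,270:400],None,fx=4,fy=4))
for n in ["plunger_head","ring_mid"]: print([(np.round(r["centre"],4).tolist(),round(r["confidence"],2)) for r in env.tip_of("scene",n)[:6]])
E
```

```text
t 6.1 pos [ 0.6207 -0.2407  0.2625] yaxis 74.7 inc [1.556 1.955 0.305] grip 0.29 F [-0.2  0.3 -2.1]
[([0.5222, -0.2779, 0.0633], 0.82), ([0.6703, -0.3365, 0.066], 0.68), ([0.6125, -0.3364, 0.0657], 0.62), ([0.5266, -0.2187, 0.0701], 0.61), ([0.6254, -0.2395, 0.2458], 0.54)]
[([0.6187, -0.2404, 0.0111], 0.74), ([0.6177, -0.2374, 0.0834], 0.67)]
```

View pics/c.png

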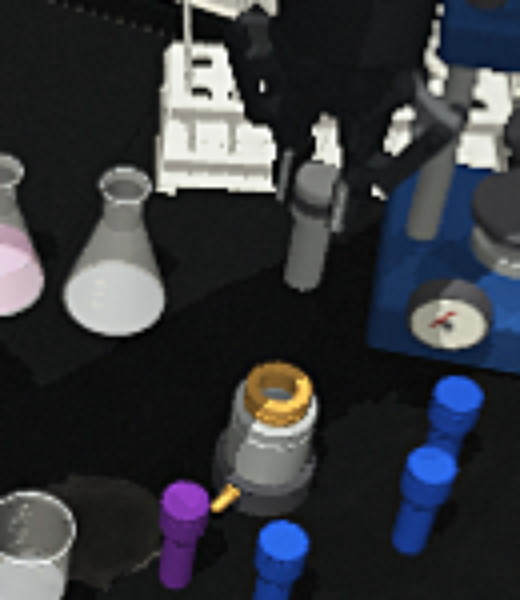

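The plunger hangs upright at crop (310,230), with the ring and body undisturbed below it. Next I carry it to the socket.

{"api": "play_rows", "payload": {
  "increments": [0.05,0.06,0,0,0.14,0.18,0,0,0.25,0.32,0,0,0.36,0.46,0,0,0.47,0.6,0,0,0.58,0.73,0,0,0.69,0.86,0,0,0.778,0.978,0,0]
}}

```text
t: 7.05
eef_pos: [0.5205, -0.0091, 0.2578]
eef_rot: [0.133, 0.991, 0.0, -0.001]
wrist_force: [-0.3, -0.3, -2.5]
grip_width: 0.295
finger_force: 59.2
```

{"api": "play_rows", "payload": {
  "increments": [0.11,0.13,0,0,0.22,0.27,0,0,0.33,0.41,0,0,0.44,0.55,0,0,0.55,0.7,0,0,0.65,0.82,0,0,0.73,0.92,0,0,0.778,0.978,0,0]
}}

```text
t: 7.85
eef_pos: [0.4223, 0.2206, 0.2579]
eef_rot: [0.133, 0.991, -0.0, -0.001]
wrist_force: [0.2, -0.1, -1.9]
grip_width: 0.293
finger_force: 59.2
```

{"api": "play_rows", "payload": {
  "increments": [0,0,0,0,0,0,0,0]
}}

```text
t: 8.05
eef_pos: [0.4235, 0.2191, 0.2583]
eef_rot: [0.133, 0.991, -0.0, -0.001]
wrist_force: [-0.3, -0.1, -2.4]
grip_width: 0.296
finger_force: 59.2
```

```bash
python3 - <<'E'
from h import *
go([.4243,.2185,.15])
for c in ["scene","top"]:
    p,d=env.snapshot(c); cv2.imwrite(f"pics/d{c}.png",p)
    for n in ["plunger_head","nest_plunger"]: print([(np.round(r["centre"],4).tolist(),round(r["confidence"],2)) for r in env.tip_of(c,n)[:6] if r["centre"][1]>0])
p=cv2.imread("pics/dscene.png"); cv2.imwrite("pics/d.png",cv2.resize(p[120:270,80:230],None,fx=4,fy=4))
E
```

```text
t 8.05 pos [0.4235 0.2191 0.2583] yaxis 74.7 inc [-0.005 -0.001  0.541] grip 0.296 F [-0.3 -0.1 -2.4]
[([0.4243, 0.22, 0.2448], 0.67)]
[([0.4239, 0.2176, 0.005], 0.97), ([0.4494, 0.0806, 0.0047], 0.16)]
[([0.4528, 0.0752, 0.0044], 0.61)]
[([0.4221, 0.2163, 0.0032], 0.57)]
```

View pics/d.png

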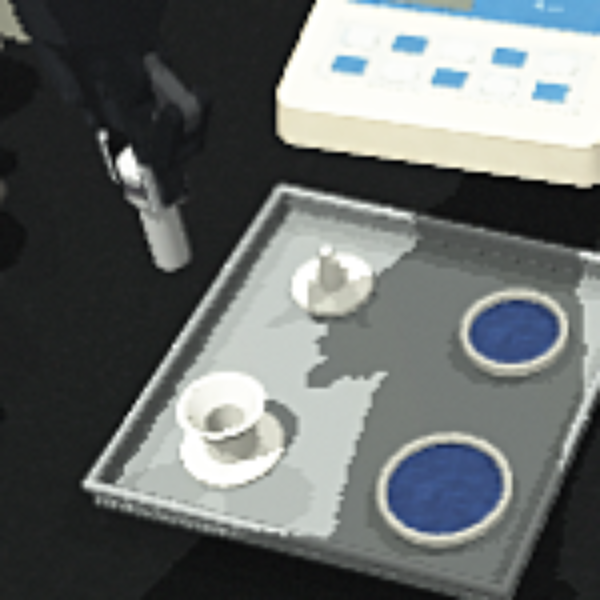

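{"api": "play_rows", "payload": {
  "increments": [-0.003,-0.004,0.08,0,-0.003,-0.004,0.2,0,-0.003,-0.004,0.34,0,-0.003,-0.004,0.46,0,-0.003,-0.004,0.56,0,-0.003,-0.004,0.64,0,-0.003,-0.004,0.7,0,-0.003,-0.004,0.766,0]
}}

```text
t: 9.15
eef_pos: [0.4244, 0.218, 0.1054]
eef_rot: [0.134, 0.991, -0.0, 0.0]
wrist_force: [0.6, -0.6, -3.2]
grip_width: 0.295
finger_force: 59.2
```

{"api": "play_rows", "payload": {
  "increments": [0,0,0.015,0,0,0,0.03,0,0,0,0.045,0,0,0,0.055,0,0,0,0.055,0]
}}

```text
t: 9.65
eef_pos: [0.4242, 0.2183, 0.095]
eef_rot: [0.134, 0.991, 0.0, 0.0]
wrist_force: [0.7, 0.2, -2.3]
grip_width: 0.295
finger_force: 59.2
```

Next I make small steps until it touches the floor of the socket.

{"api": "play_rows", "payload": {
  "increments": [0,0,0.008,0,0,0,0.015,0,0,0,0.02,0,0,0,0.02,0]
}}

```text
t: 10.05
eef_pos: [0.4241, 0.2183, 0.0908]
eef_rot: [0.134, 0.991, -0.0, -0.0]
wrist_force: [-0.0, -0.1, -1.8]
grip_width: 0.295
finger_force: 59.2
```

{"api": "play_rows", "payload": {
  "increments": [0,0,0.005,0,0,0,0.01,0,0,0,0.01,0]
}}

```text
t: 10.35
eef_pos: [0.4245, 0.2184, 0.0896]
eef_rot: [0.133, 0.991, 0.0, 0.001]
wrist_force: [-2.1, -1.7, 5.6]
grip_width: 0.292
finger_force: 60.2
```

It has reached the floor, so I release and rise.

{"api": "play_rows", "payload": {
  "increments": [0,0,0,0,0,0,0,0,0,0,0,0,0,0,0,0,0,0,0,0,0,0,0,0],
  "gripper": -1
}}

```text
t: 10.95
eef_pos: [0.4242, 0.2183, 0.0889]
eef_rot: [0.134, 0.991, -0.0, -0.0]
wrist_force: [-0.4, -0.5, 0.1]
grip_width: 1.002
finger_force: 0.0
```

{"api": "play_rows", "payload": {
  "increments": [0,0,-0.05,0,0,0,-0.15,0,0,0,-0.3,0,0,0,-0.5,0,0,0,-0.7,0,0,0,-0.7,0]
}}

```text
t: 11.55
eef_pos: [0.4259, 0.2189, 0.2346]
eef_rot: [0.133, 0.991, 0.002, 0.004]
wrist_force: [1.3, 0.6, -0.7]
grip_width: 0.997
finger_force: 0.0
```

```bash
python3 - <<'E'
from h import *
go([.6203,-.2402,.2])
for c in ["scene","top"]:
    p,d=env.snapshot(c); cv2.imwrite(f"pics/e{c}.png",p); P=cloud(c,d)
    for n in ["plunger_head","ring_mid","nest_ring"]: print(c,n,[(np.round(r["centre"],4).tolist(),round(r["confidence"],2)) for r in env.tip_of(c,n)[:6]])
    Q=P.reshape(-1,3); D=np.hypot(Q[:,0]-.6203,Q[:,1]+.2402); m=(abs(D-.0195)<.006)&(Q[:,2]>.078)&(Q[:,2]<.0895); q=Q[m]
    from scipy.optimize import least_squares
    print("ring",least_squares(lambda x:np.hypot(q[:,0]-x[0],q[:,1]-x[1])-.0195,[.6203,-.2402],loss="soft_l1",f_scale=.001).x.round(4),"top",np.percentile(Q[D<.018][:,2],90))
E
```

```text
t 11.55 pos [0.4259 0.2189 0.2346] yaxis 74.7 inc [-1.543 -1.958  0.175] grip 0.997 F [ 1.3  0.6 -0.7]
scene plunger_head [([0.6135, -0.3358, 0.0672], 0.7), ([0.5227, -0.2759, 0.0673], 0.66), ([0.5245, -0.2157, 0.0699], 0.59), ([0.4274, 0.2189, 0.0734], 0.54), ([0.6691, -0.3363, 0.066], 0.52)]
scene ring_mid [([0.6166, -0.237, 0.0814], 0.6), ([0.6199, -0.2378, 0.0508], 0.52)]
scene nest_ring [([0.5734, 0.2411, 0.0034], 0.69)]
ring [ 0.6203 -0.2402] top 0.09068235486224557
top plunger_head [([0.4259, 0.22, 0.0771], 0.68), ([0.5267, -0.2192, 0.065], 0.66), ([0.6129, -0.3358, 0.065], 0.64), ([0.6726, -0.336, 0.0675], 0.59), ([0.5261, -0.2787, 0.0639], 0.57)]
top ring_mid [([0.6183, -0.2394, 0.0789], 0.62)]
top nest_ring [([0.5686, 0.2392, 0.0039], 0.55)]
ring [ 0.6207 -0.2405] top 0.09130573466630286
```

The plunger is seated: head at (0.426,0.219), z≈0.075, upright. Next is the ring.

{"api": "play_rows", "payload": {
  "increments": [-0.05,-0.06,0,0,-0.17,-0.22,0,0,-0.3,-0.38,0,0,-0.44,-0.56,0,0,-0.58,-0.73,0,0,-0.69,-0.86,0,0,-0.776,-0.979,0,0]
}}

```text
t: 12.65
eef_pos: [0.5225, -0.0135, 0.2281]
eef_rot: [0.134, 0.991, -0.0, -0.001]
wrist_force: [0.5, -0.2, -1.1]
grip_width: 1.004
finger_force: 0.0
```

{"api": "play_rows", "payload": {
  "increments": [-0.11,-0.13,0,0,-0.22,-0.27,0,0,-0.33,-0.41,0,0,-0.44,-0.55,0,0,-0.55,-0.7,0,0,-0.65,-0.82,0,0,-0.73,-0.92,0,0,-0.776,-0.979,0,0]
}}

```text
t: 13.45
eef_pos: [0.6202, -0.2435, 0.2274]
eef_rot: [0.134, 0.991, 0.0, -0.001]
wrist_force: [1.1, -0.2, 0.3]
grip_width: 1.002
finger_force: 0.0
```

{"api": "play_rows", "payload": {
  "increments": [0,0,0.1,0,0,0,0.2,0,0,0,0.3,0,0,0,0.4,0,0,0,0.4,0,0,0,0.4,0]
}}

```text
t: 14.05
eef_pos: [0.6198, -0.2414, 0.1487]
eef_rot: [0.133, 0.991, 0.0, -0.001]
wrist_force: [0.1, -0.4, 0.8]
grip_width: 1.001
finger_force: 0.0
```

```bash
python3 - <<'E'
from h import *
go([.6204,-.2403,.1005])
E
```

```text
t 14.05 pos [ 0.6198 -0.2414  0.1487] yaxis 74.7 inc [-0.002  0.006  0.241] grip 1.001 F [ 0.1 -0.4  0.8]
```

{"api": "play_rows", "payload": {
  "increments": [-0.002,0.006,0.06,0,-0.002,0.006,0.12,0,-0.002,0.006,0.18,0,-0.002,0.006,0.22,0,-0.002,0.006,0.241,0,-0.002,0.006,0.241,0]
}}

```text
t: 14.65
eef_pos: [0.6203, -0.2403, 0.0999]
eef_rot: [0.133, 0.991, 0.0, -0.001]
wrist_force: [-0.4, 0.3, 0.4]
grip_width: 0.996
finger_force: 0.0
```

{"api": "play_rows", "payload": {
  "increments": [0,0,0,0,0,0,0,0,0,0,0,0,0,0,0,0,0,0,0,0,0,0,0,0,0,0,0,0],
  "gripper": 1
}}

```text
t: 15.35
eef_pos: [0.6209, -0.2405, 0.1017]
eef_rot: [0.133, 0.991, -0.0, 0.001]
wrist_force: [-1.2, 0.2, 6.1]
grip_width: 0.426
finger_force: 59.5
```

```bash
python3 - <<'E'
from h import *
go([.6204,-.2403,.1005]); print(env.observe()["finger_force"])
E
```

```text
t 15.35 pos [ 0.6209 -0.2405  0.1017] yaxis 74.7 inc [0.003 0.001 0.006] grip 0.426 F [-1.2  0.2  6.1]
59.45192936807871
```

{"api": "play_rows", "payload": {
  "increments": [0,0,-0.03,0,0,0,-0.08,0,0,0,-0.15,0,0,0,-0.25,0,0,0,-0.37,0,0,0,-0.5,0,0,0,-0.65,0,0,0,-0.7,0]
}}

```text
t: 16.15
eef_pos: [0.6212, -0.2407, 0.2445]
eef_rot: [0.133, 0.991, -0.001, 0.002]
wrist_force: [0.7, 0.1, -0.8]
grip_width: 0.433
finger_force: 60.1
```

```bash
python3 - <<'E'
from h import *
go([.5695,.238,.2])
p,d=env.snapshot("scene"); cv2.imwrite("pics/f.png",cv2.resize(p[120:270,270:400],None,fx=4,fy=4))
E
```

```text
t 16.15 pos [ 0.6212 -0.2407  0.2445] yaxis 74.7 inc [0.884 2.24  0.216] grip 0.433 F [ 0.7  0.1 -0.8]
```

View pics/f.png

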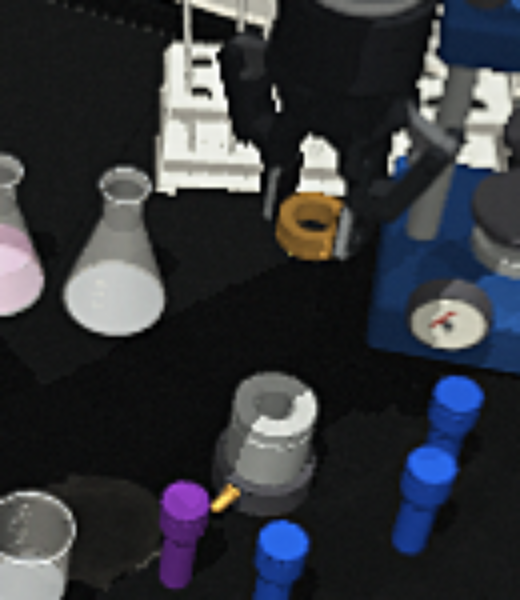

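The brass ring is held level at crop (312,225), and the body stands undisturbed.

{"api": "play_rows", "payload": {
  "increments": [0.02,0.05,0,0,0.08,0.2,0,0,0.14,0.36,0,0,0.2,0.52,0,0,0.26,0.66,0,0,0.295,0.747,0,0]
}}

```text
t: 16.8
eef_pos: [0.602, -0.0779, 0.2391]
eef_rot: [0.133, 0.991, 0.0, -0.001]
wrist_force: [0.1, 0.6, -1.1]
grip_width: 0.432
finger_force: 60.1
```

{"api": "play_rows", "payload": {
  "increments": [0.06,0.15,0,0,0.12,0.3,0,0,0.18,0.45,0,0,0.24,0.6,0,0,0.295,0.747,0,0]
}}

```text
t: 17.3
eef_pos: [0.5851, 0.0804, 0.2395]
eef_rot: [0.134, 0.991, -0.0, -0.001]
wrist_force: [1.3, 0.1, -0.4]
grip_width: 0.428
finger_force: 60.1
```

{"api": "play_rows", "payload": {
  "increments": [0.06,0.15,0,0,0.12,0.3,0,0,0.18,0.45,0,0,0.23,0.58,0,0,0.27,0.68,0,0,0.295,0.746,0,0,0.295,0.746,0,0,0.295,0.746,0,0]
}}

```text
t: 18.1
eef_pos: [0.5683, 0.2382, 0.2401]
eef_rot: [0.133, 0.991, -0.0, -0.0]
wrist_force: [-0.7, 0.5, -1.5]
grip_width: 0.43
finger_force: 60.2
```

```bash
python3 - <<'E'
from h import *
go([.5695,.238,.1])
for c in ["scene","top"]:
    p,d=env.snapshot(c); cv2.imwrite(f"pics/g{c}.png",p)
    for n in ["ring_mid","nest_ring"]: print(c,n,[(np.round(r["centre"],4).tolist(),round(r["confidence"],2)) for r in env.tip_of(c,n)[:4]])
p=cv2.imread("pics/gscene.png")[120:230,110:230]; q=cv2.imread("pics/gtop.png")[130:240,100:220]; cv2.imwrite("pics/g.png",cv2.resize(np.hstack([p,q]),None,fx=3.3,fy=3.3))
E
```

```text
t 18.1 pos [0.5683 0.2382 0.2401] yaxis 74.7 inc [-0.006  0.001  0.7  ] grip 0.43 F [-0.7  0.5 -1.5]
scene ring_mid [([0.5668, 0.2387, 0.2206], 0.47)]
scene nest_ring [([0.5701, 0.238, 0.0025], 0.68)]
top ring_mid [([0.5652, 0.2364, 0.2191], 0.43), ([0.4265, 0.2204, 0.0777], 0.33)]
top nest_ring [([0.5686, 0.2358, 0.0045], 0.76)]
```

View pics/g.png

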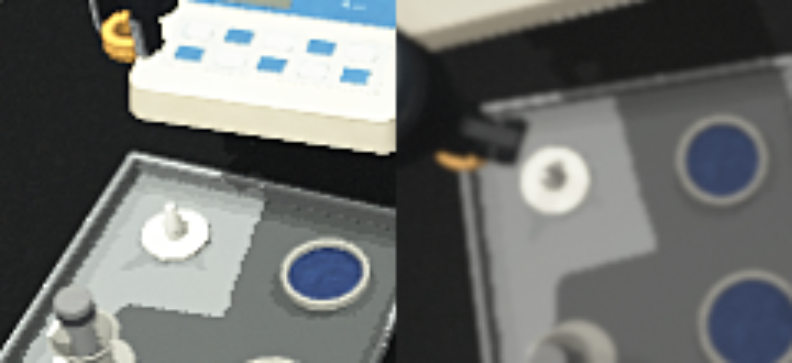

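In the left crop the plunger stands in its socket at (75,330), and the post is at (172,220). The ring is aligned above the post in numbers (0.568,0.238), so I lower it.

{"api": "play_rows", "payload": {
  "increments": [-0.005,0,0.08,0,-0.005,0,0.22,0,-0.005,0,0.36,0,-0.005,0,0.5,0,-0.005,0,0.62,0,-0.005,0,0.72,0,-0.005,0,0.8,0,-0.005,0,0.8,0]
}}

```text
t: 19.2
eef_pos: [0.5683, 0.2375, 0.0786]
eef_rot: [0.134, 0.991, -0.001, -0.002]
wrist_force: [-0.2, -0.2, -0.6]
grip_width: 0.431
finger_force: 60.2
```

{"api": "play_rows", "payload": {
  "increments": [0,0,0.02,0,0,0,0.04,0,0,0,0.06,0,0,0,0.08,0,0,0,0.1,0,0,0,0.1,0]
}}

```text
t: 19.8
eef_pos: [0.5691, 0.2382, 0.0601]
eef_rot: [0.133, 0.991, -0.0, -0.0]
wrist_force: [1.3, 0.4, -1.1]
grip_width: 0.43
finger_force: 60.2
```

```bash
python3 - <<'E'
from h import *
go([.5695,.238,.0375])
E
```

```text
t 19.8 pos [0.5691 0.2382 0.0601] yaxis 74.7 inc [-0.002 -0.     0.113] grip 0.43 F [ 1.3  0.4 -1.1]
```

{"api": "play_rows", "payload": {
  "increments": [0,0,0.02,0,0,0,0.04,0,0,0,0.06,0,0,0,0.07,0,0,0,0.08,0,0,0,0.08,0]
}}

```text
t: 20.4
eef_pos: [0.5693, 0.2382, 0.0444]
eef_rot: [0.134, 0.991, -0.0, -0.0]
wrist_force: [0.5, 0.1, -0.3]
grip_width: 0.422
finger_force: 60.2
```

{"api": "play_rows", "payload": {
  "increments": [0,0,0.008,0,0,0,0.016,0,0,0,0.02,0,0,0,0.02,0]
}}

```text
t: 20.8
eef_pos: [0.5693, 0.2382, 0.0406]
eef_rot: [0.133, 0.991, -0.0, -0.0]
wrist_force: [0.5, -0.3, -1.0]
grip_width: 0.427
finger_force: 60.2
```

{"api": "play_rows", "payload": {
  "increments": [0,0,0.005,0,0,0,0.01,0,0,0,0.01,0]
}}

```text
t: 21.1
eef_pos: [0.5693, 0.2382, 0.0386]
eef_rot: [0.134, 0.991, -0.0, -0.0]
wrist_force: [0.1, -0.4, -0.6]
grip_width: 0.424
finger_force: 60.2
```

{"api": "play_rows", "payload": {
  "increments": [0,0,0.005,0,0,0,0.007,0,0,0,0.007,0]
}}

```text
t: 21.4
eef_pos: [0.5695, 0.2382, 0.0377]
eef_rot: [0.133, 0.991, 0.0, 0.0]
wrist_force: [-2.2, -1.1, 5.0]
grip_width: 0.428
finger_force: 60.7
```

{"api": "play_rows", "payload": {
  "increments": [0,0,0,0,0,0,0,0,0,0,0,0,0,0,0,0],
  "gripper": -0.3
}}

```text
t: 21.8
eef_pos: [0.5694, 0.2382, 0.0372]
eef_rot: [0.134, 0.991, -0.0, -0.0]
wrist_force: [0.3, -0.5, -0.9]
grip_width: 0.651
finger_force: 0.0
```

{"api": "play_rows", "payload": {
  "increments": [0,0,-0.05,0,0,0,-0.15,0,0,0,-0.3,0,0,0,-0.5,0,0,0,-0.7,0,0,0,-0.85,0,0,0,-0.85,0]
}}

```text
t: 22.5
eef_pos: [0.5709, 0.2386, 0.2129]
eef_rot: [0.133, 0.991, 0.002, 0.004]
wrist_force: [-0.1, -0.5, -0.4]
grip_width: 0.645
finger_force: 0.0
```

```bash
python3 - <<'E'
from h import *
go([.6204,-.2403,.2])
for c in ["scene","top"]:
    p,d=env.snapshot(c); cv2.imwrite(f"pics/i{c}.png",p); P=cloud(c,d)
    for n in ["ring_mid","body_mid","nest_body"]: print(c,n,[(np.round(r["centre"],4).tolist(),round(r["confidence"],2)) for r in env.tip_of(c,n)[:4]])
    Q=P.reshape(-1,3); D=np.hypot(Q[:,0]-.569,Q[:,1]-.238); m=(D>.012)&(D<.0195); print(np.percentile(Q[m][:,2],[20,50,80]))
E
```

```text
t 22.5 pos [0.5709 0.2386 0.2129] yaxis 74.7 inc [-0.872 -2.244  0.061] grip 0.645 F [-0.1 -0.5 -0.4]
scene ring_mid [([0.5666, 0.241, 0.0209], 0.44)]
scene body_mid [([0.6187, -0.237, 0.052], 0.82)]
scene nest_body [([0.5866, 0.1017, 0.0022], 0.75)]
[0.02165345 0.02540601 0.28355815]
top ring_mid [([0.5684, 0.2419, 0.0161], 0.44)]
top body_mid [([0.6176, -0.2365, 0.0487], 0.59)]
top nest_body [([0.5831, 0.098, 0.0058], 0.85), ([0.4274, 0.2162, 0.0795], 0.48)]
[0.0252936  0.62174418 0.62350628]
```

The ring is seated: top at z≈0.0255, with no side force. Next is the die body.

{"api": "play_rows", "payload": {
  "increments": [-0.02,-0.05,0,0,-0.08,-0.2,0,0,-0.14,-0.36,0,0,-0.2,-0.52,0,0,-0.26,-0.66,0,0,-0.29,-0.748,0,0],
  "gripper": -1
}}

```text
t: 23.5
eef_pos: [0.5858, 0.0758, 0.207]
eef_rot: [0.134, 0.991, -0.0, -0.0]
wrist_force: [-0.3, -0.3, -0.2]
grip_width: 1.001
finger_force: 0.0
```

{"api": "play_rows", "payload": {
  "increments": [-0.06,-0.15,0,0,-0.12,-0.3,0,0,-0.18,-0.45,0,0,-0.24,-0.6,0,0,-0.29,-0.748,0,0]
}}

```text
t: 24.0
eef_pos: [0.6019, -0.0831, 0.207]
eef_rot: [0.134, 0.991, -0.0, -0.0]
wrist_force: [0.2, 0.2, -1.2]
grip_width: 0.998
finger_force: 0.0
```

{"api": "play_rows", "payload": {
  "increments": [-0.06,-0.15,0,0,-0.12,-0.3,0,0,-0.18,-0.45,0,0,-0.23,-0.58,0,0,-0.27,-0.68,0,0,-0.29,-0.748,0,0,-0.29,-0.748,0.15,0,-0.29,-0.748,0.3,0]
}}

```text
t: 24.8
eef_pos: [0.6186, -0.2413, 0.1472]
eef_rot: [0.134, 0.991, -0.0, 0.001]
wrist_force: [-0.6, -0.4, -1.0]
grip_width: 1.002
finger_force: 0.0
```

{"api": "play_rows", "payload": {
  "increments": [0,0,0,0,0,0,0,0]
}}

```text
t: 25.0
eef_pos: [0.6183, -0.2403, 0.1477]
eef_rot: [0.133, 0.991, 0.0, -0.0]
wrist_force: [0.4, -0.3, 0.5]
grip_width: 0.999
finger_force: 0.0
```

```bash
python3 - <<'E'
from h import *
go([.6204,-.2402,.062])
E
```

```text
t 25.0 pos [ 0.6183 -0.2403  0.1477] yaxis 74.7 inc [-0.01   0.003  0.429] grip 0.999 F [ 0.4 -0.3  0.5]
```

{"api": "play_rows", "payload": {
  "increments": [-0.01,0.003,0.06,0,-0.01,0.003,0.14,0,-0.01,0.003,0.22,0,-0.01,0.003,0.3,0,-0.01,0.003,0.37,0,-0.01,0.003,0.41,0,-0.01,0.003,0.429,0,-0.01,0.003,0.429,0]
}}

```text
t: 25.8
eef_pos: [0.6207, -0.2406, 0.0616]
eef_rot: [0.133, 0.991, -0.0, 0.0]
wrist_force: [-0.3, -0.5, -0.3]
grip_width: 0.999
finger_force: 0.0
```

{"api": "play_rows", "payload": {
  "increments": [0,0,0,0,0,0,0,0,0,0,0,0,0,0,0,0,0,0,0,0,0,0,0,0],
  "gripper": 1
}}

```text
t: 26.4
eef_pos: [0.621, -0.2407, 0.0624]
eef_rot: [0.133, 0.991, -0.0, 0.001]
wrist_force: [0.2, 1.4, 6.9]
grip_width: 0.564
finger_force: 63.6
```

{"api": "play_rows", "payload": {
  "increments": [0,0,-0.02,0,0,0,-0.05,0,0,0,-0.1,0,0,0,-0.18,0,0,0,-0.3,0,0,0,-0.45,0,0,0,-0.6,0,0,0,-0.75,0]
}}

```text
t: 27.2
eef_pos: [0.6202, -0.2405, 0.2131]
eef_rot: [0.133, 0.991, 0.0, -0.0]
wrist_force: [1.2, -0.9, -5.7]
grip_width: 0.561
finger_force: 62.9
```

```bash
python3 - <<'E'
from h import *
go([.6204,-.2402,.062])
p,d=env.snapshot("scene"); cv2.imwrite("pics/j.png",cv2.resize(p[120:270,270:400],None,fx=4,fy=4))
for n in ["body_mid","base_mid"]: print(n,[(np.round(r["centre"],4).tolist(),round(r["confidence"],2)) for r in env.tip_of("scene",n)[:4]])
E
```

```text
t 27.2 pos [ 0.6202 -0.2405  0.2131] yaxis 74.7 inc [-0.001  0.002  0.756] grip 0.561 F [ 1.2 -0.9 -5.7]
body_mid [([0.6185, -0.2406, 0.2028], 0.79)]
base_mid [([0.6181, -0.2376, 0.0085], 0.68)]
```

View pics/j.png

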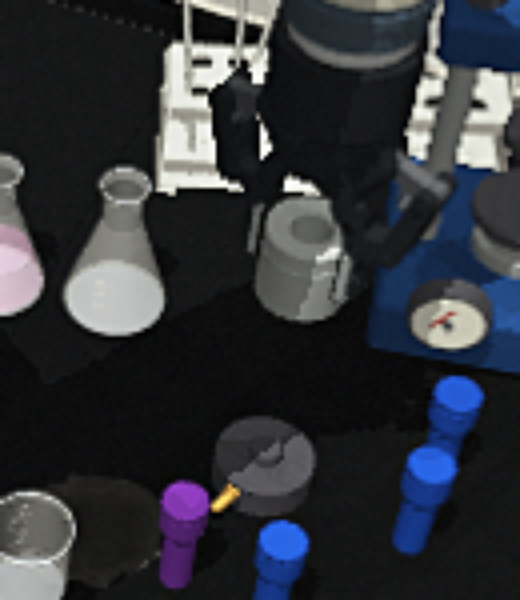

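The body is lifted level at crop (303,260). The base stays on the bench at (265,465) with its nipple at (225,498).

{"api": "play_rows", "payload": {
  "increments": [0.015,0.04,0,0,0.05,0.13,0,0,0.1,0.25,0,0,0.15,0.38,0,0,0.2,0.51,0,0,0.25,0.64,0,0,0.29,0.74,0,0,0.317,0.805,0,0]
}}

```text
t: 28.15
eef_pos: [0.6007, -0.0655, 0.2103]
eef_rot: [0.133, 0.991, 0.0, -0.001]
wrist_force: [0.2, -0.2, -6.9]
grip_width: 0.565
finger_force: 63.1
```

{"api": "play_rows", "payload": {
  "increments": [0.05,0.13,0,0,0.1,0.26,0,0,0.15,0.39,0,0,0.2,0.52,0,0,0.25,0.64,0,0,0.29,0.74,0,0,0.31,0.79,0,0,0.317,0.805,0,0]
}}

```text
t: 28.95
eef_pos: [0.5828, 0.1047, 0.2109]
eef_rot: [0.133, 0.991, -0.0, -0.0]
wrist_force: [-0.0, -0.9, -5.2]
grip_width: 0.565
finger_force: 63.4
```

{"api": "play_rows", "payload": {
  "increments": [0,0,0.05,0,0,0,0.15,0,0,0,0.27,0,0,0,0.39,0,0,0,0.49,0,0,0,0.57,0,0,0,0.6,0,0,0,0.6,0]
}}

```text
t: 29.75
eef_pos: [0.583, 0.1026, 0.0903]
eef_rot: [0.134, 0.991, -0.0, -0.001]
wrist_force: [-0.4, -0.5, -6.2]
grip_width: 0.562
finger_force: 63.3
```

```bash
python3 - <<'E'
from h import *
go([.584,.1035,.045])
for c in ["scene","top"]:
    p,d=env.snapshot(c); cv2.imwrite(f"pics/k{c}.png",p)
    for n in ["body_mid","nest_body"]: print(c,n,[(np.round(r["centre"],4).tolist(),round(r["confidence"],2)) for r in env.tip_of(c,n)[:3]])
p=cv2.imread("pics/kscene.png")[130:250,110:250]; cv2.imwrite("pics/k.png",cv2.resize(p,None,fx=4,fy=4))
E
```

```text
t 29.75 pos [0.583  0.1026 0.0903] yaxis 74.6 inc [-0.004  0.006  0.227] grip 0.562 F [-0.4 -0.5 -6.2]
scene body_mid [([0.5803, 0.1042, 0.0814], 0.76)]
scene nest_body [([0.5885, 0.1044, 0.0062], 0.8)]
top body_mid [([0.5827, 0.104, 0.0784], 0.38), ([0.4788, -0.1373, 0.0275], 0.19)]
top nest_body [([0.58, 0.0971, 0.0001], 0.65)]
```

View pics/k.png

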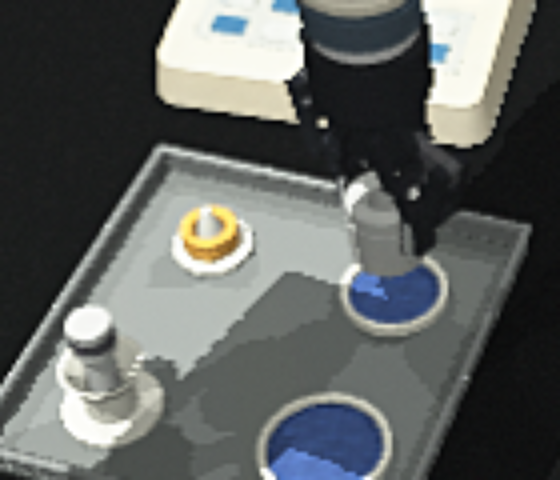

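The ring lies on its foot at crop (210,240), the plunger stands in its socket at (95,370), and the body is above the smaller dish at (395,290).

{"api": "play_rows", "payload": {
  "increments": [-0.004,0.005,0.04,0,-0.004,0.005,0.09,0,-0.004,0.005,0.13,0,-0.004,0.005,0.16,0,-0.004,0.005,0.18,0,-0.004,0.005,0.19,0,-0.004,0.005,0.19,0]
}}

```text
t: 30.75
eef_pos: [0.5844, 0.1042, 0.0532]
eef_rot: [0.134, 0.991, -0.0, -0.0]
wrist_force: [0.5, 0.1, -5.5]
grip_width: 0.556
finger_force: 63.4
```

{"api": "play_rows", "payload": {
  "increments": [0,0,0.007,0,0,0,0.014,0,0,0,0.02,0,0,0,0.02,0]
}}

```text
t: 31.15
eef_pos: [0.5844, 0.1043, 0.0494]
eef_rot: [0.133, 0.991, -0.0, -0.0]
wrist_force: [-0.6, 0.4, -5.4]
grip_width: 0.562
finger_force: 63.4
```

{"api": "play_rows", "payload": {
  "increments": [0,0,0.006,0,0,0,0.01,0,0,0,0.01,0]
}}

```text
t: 31.45
eef_pos: [0.5844, 0.1042, 0.0473]
eef_rot: [0.134, 0.991, -0.0, -0.0]
wrist_force: [0.5, -0.3, -5.9]
grip_width: 0.561
finger_force: 63.4
```

{"api": "play_rows", "payload": {
  "increments": [0,0,0.006,0,0,0,0.01,0,0,0,0.01,0]
}}

```text
t: 31.75
eef_pos: [0.5845, 0.1042, 0.0455]
eef_rot: [0.133, 0.991, -0.0, 0.0]
wrist_force: [-0.2, 0.5, -5.7]
grip_width: 0.559
finger_force: 63.7
```

```bash
python3 - <<'E'
from h import *
go([.584,.1035,.045])
E
```

```text
t 31.75 pos [0.5845 0.1042 0.0455] yaxis 74.7 inc [ 0.001 -0.004  0.003] grip 0.559 F [-0.2  0.5 -5.7]
```

{"api": "play_rows", "payload": {
  "increments": [0,0,0.004,0,0,0,0.008,0,0,0,0.008,0]
}}

```text
t: 32.05
eef_pos: [0.5845, 0.1042, 0.0454]
eef_rot: [0.133, 0.991, 0.0, 0.001]
wrist_force: [-6.8, -0.3, 10.8]
grip_width: 0.559
finger_force: 65.3
```

{"api": "play_rows", "payload": {
  "increments": [0,0,0,0,0,0,0,0,0,0,0,0,0,0,0,0,0,0,0,0],
  "gripper": -0.6
}}

```text
t: 32.55
eef_pos: [0.5846, 0.1042, 0.0438]
eef_rot: [0.134, 0.991, 0.0, 0.0]
wrist_force: [-0.6, 0.3, 0.4]
grip_width: 0.799
finger_force: 0.0
```

{"api": "play_rows", "payload": {
  "increments": [0,0,-0.05,0,0,0,-0.15,0,0,0,-0.3,0,0,0,-0.5,0,0,0,-0.7,0,0,0,-0.8,0,0,0,-0.8,0]
}}

```text
t: 33.25
eef_pos: [0.5857, 0.1043, 0.2081]
eef_rot: [0.133, 0.991, 0.001, 0.003]
wrist_force: [-0.2, 0.2, -0.4]
grip_width: 0.798
finger_force: 0.0
```

```bash
python3 - <<'E'
from h import *
from scipy.optimize import least_squares
go([.6204,-.2402,.2])
for c in ["scene","top"]:
    p,d=env.snapshot(c); P=cloud(c,d)
    for n in ["body_mid","base_mid","nest_body"]: print(c,n,[(np.round(r["centre"],4).tolist(),round(r["confidence"],2)) for r in env.tip_of(c,n)[:2]])
    Q=P.reshape(-1,3)
    for nm,x,r,zl,zh in [("body",(.5845,.104),.025,.02,.052),("base",(.6203,-.2402),.031,.004,.021)]:
        D=np.hypot(Q[:,0]-x[0],Q[:,1]-x[1]); m=(abs(D-r)<.006)&(Q[:,2]>zl)&(Q[:,2]<zh); q=Q[m]
        print(nm,least_squares(lambda v:np.hypot(q[:,0]-v[0],q[:,1]-v[1])-r,x,loss="soft_l1",f_scale=.001).x.round(4),len(q))
    D=np.hypot(Q[:,0]-.5845,Q[:,1]-.104); m=(D<.023)&(D>.013)&(Q[:,2]<.09); print("body top",np.percentile(Q[m][:,2],[50,80]))
    # nipple: brass-coloured pixels near base
    b,g,r=[p[...,i].astype(int) for i in range(3)]
    D=np.hypot(P[...,0]-.6203,P[...,1]+.2402); m=(r>b+50)&(D<.06)&(D>.028); q=P[m]; print("nipple",q.mean(0).round(4),m.sum(),np.degrees(np.arctan2(q[:,1].mean()+.2402,q[:,0].mean()-.6203)).round(1))
E
```

```text
t 33.25 pos [0.5857 0.1043 0.2081] yaxis 74.7 inc [-0.623 -1.615  0.041] grip 0.798 F [-0.2  0.2 -0.4]
scene body_mid [([0.5822, 0.1057, 0.037], 0.77)]
scene base_mid [([0.4245, 0.2178, 0.0042], 0.67), ([0.6196, -0.2393, 0.0118], 0.64)]
scene nest_body [([0.5865, 0.1043, 0.0043], 0.53)]
body [0.5838 0.1033] 158
base [ 0.6199 -0.2402] 113
body top [0.05518668 0.05696678]
nipple [ 0.5825 -0.2285  0.016 ] 28 162.9
top body_mid [([0.5823, 0.1039, 0.0304], 0.75)]
top base_mid [([0.6252, -0.2393, 0.0131], 0.98)]
top nest_body [([0.5826, 0.0967, 0.0031], 0.56)]
body [0.5841 0.1041] 38
base [ 0.6203 -0.2402] 49
body top [0.05694644 0.05830629]
nipple [ 0.5831 -0.2268  0.0115] 29 160.2
```

The body is seated: axis (0.584,0.104), top at z≈0.057. Next is the base; its nipple points along about 162°, so the present grip direction of about 75° suits it.

{"api": "play_rows", "payload": {
  "increments": [-0.02,-0.05,0,0,-0.07,-0.18,0,0,-0.12,-0.32,0,0,-0.18,-0.46,0,0,-0.24,-0.61,0,0,-0.29,-0.74,0,0,-0.313,-0.806,0,0],
  "gripper": -1
}}

```text
t: 34.35
eef_pos: [0.6022, -0.0706, 0.2035]
eef_rot: [0.135, 0.991, -0.0, -0.0]
wrist_force: [0.3, 0.3, -0.3]
grip_width: 1.001
finger_force: 0.0
```

{"api": "play_rows", "payload": {
  "increments": [-0.06,-0.15,0,0,-0.12,-0.3,0,0,-0.18,-0.45,0,0,-0.23,-0.58,0,0,-0.27,-0.7,0,0,-0.313,-0.806,0,0,-0.313,-0.806,0.15,0,-0.313,-0.806,0.3,0]
}}

```text
t: 35.15
eef_pos: [0.6201, -0.241, 0.1435]
eef_rot: [0.134, 0.991, -0.0, 0.001]
wrist_force: [-0.4, 0.5, -1.2]
grip_width: 0.999
finger_force: 0.0
```

{"api": "play_rows", "payload": {
  "increments": [0,0,0.1,0,0,0,0.2,0,0,0,0.2,0]
}}

```text
t: 35.45
eef_pos: [0.6185, -0.2391, 0.1009]
eef_rot: [0.133, 0.991, 0.001, -0.002]
wrist_force: [-0.4, 0.1, -0.2]
grip_width: 0.998
finger_force: 0.0
```

```bash
python3 - <<'E'
from h import *
go([.6202,-.2402,.030])
E
```

```text
t 35.45 pos [ 0.6185 -0.2391  0.1009] yaxis 74.7 inc [-0.011 -0.004  0.354] grip 0.998 F [-0.4  0.1 -0.2]
```

{"api": "play_rows", "payload": {
  "increments": [-0.004,0,0.06,0,-0.004,0,0.12,0,-0.004,0,0.18,0,-0.004,0,0.24,0,-0.004,0,0.28,0,-0.004,0,0.28,0,-0.004,0,0.28,0]
}}

```text
t: 36.15
eef_pos: [0.6207, -0.24, 0.0479]
eef_rot: [0.133, 0.991, 0.0, -0.0]
wrist_force: [-0.2, -0.2, -0.2]
grip_width: 1.0
finger_force: 0.0
```

```bash
python3 - <<'E'
from h import *
go([.6202,-.2402,.030])
E
```

```text
t 36.15 pos [ 0.6207 -0.24    0.0479] yaxis 74.7 inc [ 0.002 -0.001  0.089] grip 1.0 F [-0.2 -0.2 -0.2]
```

{"api": "play_rows", "payload": {
  "increments": [0.002,0,0.03,0,0.002,0,0.06,0,0.002,0,0.089,0,0.002,0,0.089,0]
}}

```text
t: 36.55
eef_pos: [0.6198, -0.2396, 0.029]
eef_rot: [0.133, 0.991, 0.0, -0.001]
wrist_force: [-0.2, 0.2, -0.2]
grip_width: 0.997
finger_force: 0.0
```

{"api": "play_rows", "payload": {
  "increments": [0,0,0,0,0,0,0,0,0,0,0,0,0,0,0,0,0,0,0,0,0,0,0,0],
  "gripper": 1
}}

```text
t: 37.15
eef_pos: [0.6205, -0.2398, 0.0308]
eef_rot: [0.133, 0.991, -0.0, 0.0]
wrist_force: [-1.3, 2.0, 5.6]
grip_width: 0.688
finger_force: 64.8
```

{"api": "play_rows", "payload": {
  "increments": [0,0,-0.02,0,0,0,-0.05,0,0,0,-0.1,0,0,0,-0.1,0]
}}

```text
t: 37.55
eef_pos: [0.6209, -0.2403, 0.0516]
eef_rot: [0.134, 0.991, -0.0, 0.001]
wrist_force: [-0.0, 0.1, -5.9]
grip_width: 0.689
finger_force: 65.6
```

```bash
python3 - <<'E'
from h import *
go([.6202,-.2402,.030]); print(env.observe()["finger_force"])
p,d=env.snapshot("scene"); cv2.imwrite("pics/l.png",cv2.resize(p[150:270,270:400],None,fx=4.5,fy=4.5))
for n in ["base_mid"]: print(n,[(np.round(r["centre"],4).tolist(),round(r["confidence"],2)) for r in env.tip_of("scene",n)[:4]])
E
```

```text
t 37.55 pos [ 0.6209 -0.2403  0.0516] yaxis 74.7 inc [ 0.004 -0.     0.108] grip 0.689 F [-0.   0.1 -5.9]
65.62089800834656
base_mid [([0.6201, -0.2404, 0.0298], 0.74), ([0.5661, 0.2417, 0.0186], 0.58)]
```

View pics/l.png

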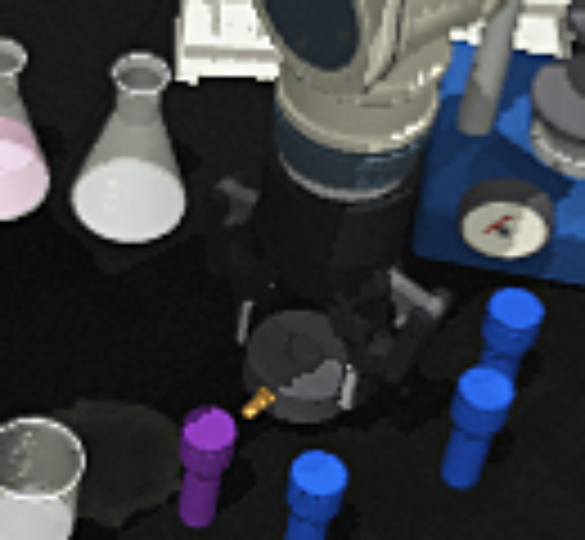

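The base is lifted level in the fingers, at crop (300,365) with the nipple free at (258,402).

{"api": "play_rows", "payload": {
  "increments": [0,0,-0.05,0,0,0,-0.15,0,0,0,-0.28,0,0,0,-0.42,0,0,0,-0.56,0,0,0,-0.68,0,0,0,-0.75,0,0,0,-0.75,0]
}}

```text
t: 38.45
eef_pos: [0.6209, -0.2402, 0.2029]
eef_rot: [0.133, 0.991, -0.001, 0.002]
wrist_force: [0.6, 0.1, -5.2]
grip_width: 0.686
finger_force: 66.0
```

{"api": "play_rows", "payload": {
  "increments": [0.03,0.03,0,0,0.1,0.11,0,0,0.2,0.21,0,0,0.3,0.32,0,0,0.4,0.43,0,0,0.5,0.53,0,0,0.57,0.6,0,0,0.62,0.657,0,0]
}}

```text
t: 39.25
eef_pos: [0.5337, -0.0786, 0.1991]
eef_rot: [0.133, 0.991, 0.0, -0.001]
wrist_force: [-0.3, 0.2, -5.8]
grip_width: 0.685
finger_force: 66.0
```

{"api": "play_rows", "payload": {
  "increments": [0.1,0.11,0,0,0.2,0.21,0,0,0.3,0.32,0,0,0.4,0.42,0,0,0.5,0.53,0,0,0.57,0.6,0,0,0.62,0.657,0,0,0.62,0.657,0,0]
}}

```text
t: 40.05
eef_pos: [0.4496, 0.0805, 0.1998]
eef_rot: [0.133, 0.991, 0.0, -0.0]
wrist_force: [-0.8, -0.4, -7.0]
grip_width: 0.691
finger_force: 66.2
```

{"api": "play_rows", "payload": {
  "increments": [0,0,0.05,0,0,0,0.15,0,0,0,0.27,0,0,0,0.39,0,0,0,0.49,0,0,0,0.57,0,0,0,0.6,0,0,0,0.6,0]
}}

```text
t: 40.85
eef_pos: [0.4504, 0.0786, 0.079]
eef_rot: [0.134, 0.991, -0.0, -0.001]
wrist_force: [0.7, 0.3, -5.9]
grip_width: 0.687
finger_force: 66.1
```

```bash
python3 - <<'E'
from h import *
go([.4518,.0792,.0375])
for c in ["scene","top"]:
    p,d=env.snapshot(c); cv2.imwrite(f"pics/m{c}.png",p)
    for n in ["base_mid","nest_base"]: print(c,n,[(np.round(r["centre"],4).tolist(),round(r["confidence"],2)) for r in env.tip_of(c,n)[:3]])
p=cv2.imread("pics/mscene.png")[150:280,110:250]; cv2.imwrite("pics/m.png",cv2.resize(p,None,fx=4,fy=4))
E
```

```text
t 40.85 pos [0.4504 0.0786 0.079 ] yaxis 74.6 inc [-0.006  0.005  0.208] grip 0.687 F [ 0.7  0.3 -5.9]
scene base_mid [([0.4489, 0.0798, 0.058], 0.91)]
scene nest_base [([0.4503, 0.0791, 0.0045], 0.68)]
top base_mid []
top nest_base [([0.4533, 0.0786, 0.0017], 0.48)]
```

View pics/m.png

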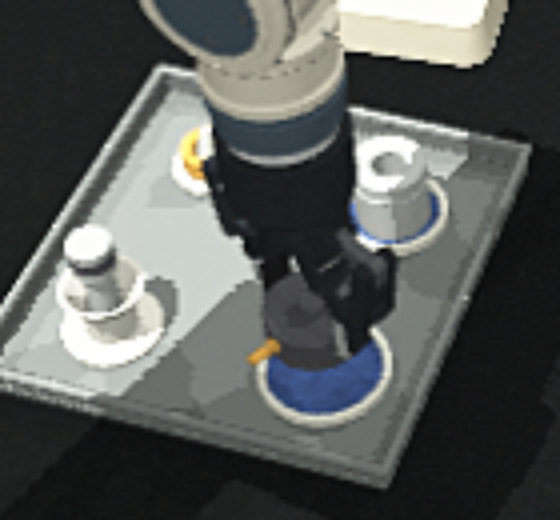

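The base hovers over the larger dish at crop (320,365), and the body stands upright in its dish at (395,205).

{"api": "play_rows", "payload": {
  "increments": [-0.005,0.002,0.04,0,-0.005,0.002,0.08,0,-0.005,0.002,0.12,0,-0.005,0.002,0.15,0,-0.005,0.002,0.17,0,-0.005,0.002,0.17,0]
}}

```text
t: 41.75
eef_pos: [0.4514, 0.0793, 0.0454]
eef_rot: [0.133, 0.991, -0.0, -0.001]
wrist_force: [-0.4, 0.5, -6.9]
grip_width: 0.683
finger_force: 66.3
```

{"api": "play_rows", "payload": {
  "increments": [0,0,0.007,0,0,0,0.014,0,0,0,0.02,0,0,0,0.02,0]
}}

```text
t: 42.15
eef_pos: [0.4517, 0.0793, 0.0421]
eef_rot: [0.133, 0.991, 0.0, 0.0]
wrist_force: [-0.1, 0.5, -6.6]
grip_width: 0.685
finger_force: 66.3
```

{"api": "play_rows", "payload": {
  "increments": [0,0,0.005,0,0,0,0.008,0,0,0,0.008,0]
}}

```text
t: 42.45
eef_pos: [0.4517, 0.0793, 0.0404]
eef_rot: [0.134, 0.991, -0.0, -0.0]
wrist_force: [0.1, -0.0, -5.8]
grip_width: 0.689
finger_force: 66.3
```

{"api": "play_rows", "payload": {
  "increments": [0,0,0.005,0,0,0,0.01,0,0,0,0.01,0]
}}

```text
t: 42.75
eef_pos: [0.4517, 0.0793, 0.0383]
eef_rot: [0.134, 0.991, -0.0, -0.0]
wrist_force: [0.3, 0.5, -5.9]
grip_width: 0.687
finger_force: 66.3
```

{"api": "play_rows", "payload": {
  "increments": [0,0,0.004,0,0,0,0.006,0,0,0,0.006,0]
}}

```text
t: 43.05
eef_pos: [0.4518, 0.0793, 0.0378]
eef_rot: [0.133, 0.991, -0.0, 0.0]
wrist_force: [-3.6, 0.1, 4.8]
grip_width: 0.689
finger_force: 67.6
```

It has touched the floor, so I release, rise and check.

{"api": "play_rows", "payload": {
  "increments": [0,0,0,0,0,0,0,0,0,0,0,0,0,0,0,0,0,0,0,0],
  "gripper": -0.85
}}

```text
t: 43.55
eef_pos: [0.4518, 0.0793, 0.0373]
eef_rot: [0.133, 0.991, 0.0, 0.0]
wrist_force: [0.3, 0.9, -0.8]
grip_width: 0.923
finger_force: 0.0
```

{"api": "play_rows", "payload": {
  "increments": [0,0,-0.05,0,0,0,-0.15,0,0,0,-0.3,0,0,0,-0.5,0,0,0,-0.7,0,0,0,-0.85,0,0,0,-1,0,0,0,-1,0]
}}

```text
t: 44.35
eef_pos: [0.453, 0.0793, 0.2417]
eef_rot: [0.133, 0.991, 0.0, 0.003]
wrist_force: [0.7, 0.3, 0.4]
grip_width: 0.924
finger_force: 0.0
```

{"api": "play_rows", "payload": {
  "increments": [0,-0.2,-0.1,0,0,-0.4,-0.1,0,0,-0.6,-0.1,0,0,-0.8,-0.1,0,0,-0.8,-0.1,0]
}}

```text
t: 44.85
eef_pos: [0.4082, -0.0783, 0.2571]
eef_rot: [0.136, 0.991, -0.0, -0.0]
wrist_force: [0.0, 0.5, 0.0]
grip_width: 0.928
finger_force: 0.0
```

```bash
python3 - <<'E'
from h import *
go([.45,0,.25])
for c in ["scene","top"]:
    p,d=env.snapshot(c); cv2.imwrite(f"pics/n{c}.png",p)
    for n in N[:4]+N[7:]: print(c,n,[(np.round(r["centre"],4).tolist(),round(r["confidence"],2)) for r in env.tip_of(c,n)[:3]])
p=cv2.imread("pics/nscene.png")[150:330,110:390]; cv2.imwrite("pics/n.png",cv2.resize(p,None,fx=2.8,fy=2.8))
E
```

```text
t 44.85 pos [ 0.4082 -0.0783  0.2571] yaxis 74.4 inc [-0.096  0.433  0.035] grip 0.928 F [0.  0.5 0. ]
scene plunger_head [([0.6133, -0.3366, 0.0677], 0.73), ([0.525, -0.2188, 0.07], 0.69), ([0.4304, 0.2203, 0.0746], 0.63)]
scene ring_mid [([0.5672, 0.2411, 0.0168], 0.48)]
scene body_mid [([0.5833, 0.1032, 0.0342], 0.68), ([0.5702, 0.2399, 0.003], 0.67)]
scene base_mid [([0.4517, 0.0809, 0.0184], 0.7)]
scene nest_base [([0.4506, 0.0811, 0.0052], 0.69)]
scene amber_mid [([0.4297, -0.3398, 0.0393], 0.58)]
scene beaker_mid [([0.4803, -0.139, 0.0277], 0.79)]
top plunger_head [([0.6714, -0.3359, 0.0664], 0.61), ([0.5256, -0.2814, 0.0636], 0.6), ([0.5287, -0.216, 0.0697], 0.55)]
top ring_mid [([0.568, 0.2362, 0.0157], 0.58)]
top body_mid [([0.5825, 0.104, 0.0298], 0.75)]
top base_mid [([0.4548, 0.0771, 0.0185], 0.85)]
top nest_base [([0.4553, 0.0797, 0.0043], 0.75)]
top amber_mid []
top beaker_mid [([0.5829, 0.1001, 0.0038], 0.71), ([0.4767, -0.1376, 0.0279], 0.61), ([0.42, 0.217, 0.0023], 0.37)]
```

View pics/n.png

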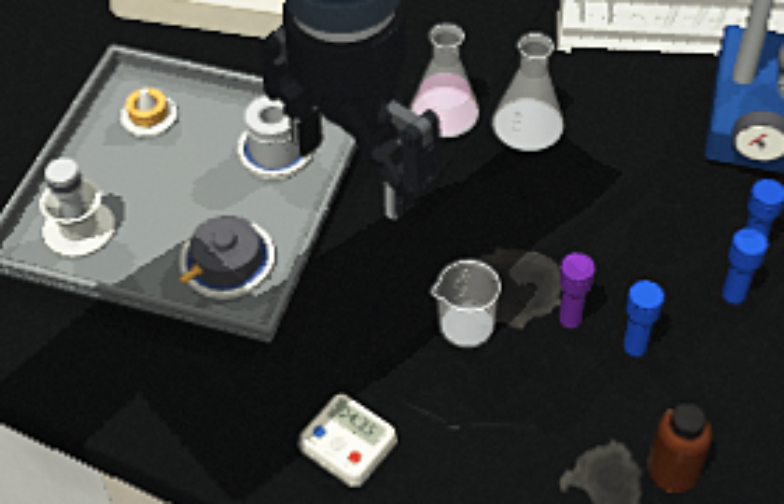

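All four parts stand upright in their nests: ring (148,107), body (272,135), plunger (70,200), base (225,250). The beaker (468,300) and bottle (682,445) are where they started, and the gripper is clear.

```bash
python3 -c "
from station import env
print(env.finish_job())"
```

```text
the job is handed in; nothing more can be done
None
```

The die is apart and handed in at about 45 s: by the last camera check, plunger, stop ring, die body and base each stand upright in their own nests, with the brown bottle and beaker unmoved; the hand-in returned no verdict.

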